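# Sweep the walnut shells into the chopping station's waste tray

### The arm

A 6-joint arm with a two-finger parallel gripper is mounted at the origin on a cart in front of the work surface, level with it; the furniture and walls round the work are solid. World frame = base frame: x ahead of the robot, y to its left, z up, the work surface at z = 0. Lengths are in m, angles in rad, forces in N, time in s.
With the tool pointing down it reaches from about 0.35 to 0.85 m from the base axis. Payload 8.1 kg.
Tool frame: the origin (TCP) lies at the centre of the arm's flange, where the gripper is bolted on; the fingertips stand 186 mm ahead of it and the grasp point (between the pads) lies 167 mm ahead of it; z points along the fingers, y is the line along which they close (so a half turn about z gives the same grasp; the last joint's range is limited). The gripper opens to 93 mm and grips with 3 to 60 N. Pads are 15 mm wide; open, the fingers measure 128 mm over their backs; the gripper's body (75 mm by 188 mm) begins 65 mm behind the grasp point.
Start: joints at [-1.272, 0.13, 1.488, -0, 1.523, -0.085], TCP at [0.225, -0.556, 0.405] pointing down, gripper open.
Joint ranges: [-2.96, 2.96], [-0.89, 2.26], [0.02, 2.5], [-1.34, 4.48], [0, 2.73], [-2.66, 2.66]. Speed limits (rad/s): [2.39, 2.39, 2.79, 3.14, 3.14, 3.14].

### API

Orientations are given as a rotation vector (axis times angle).
In Python, from plant import robot gives the robot as it stands.
- The arm moves only by the tool apply_moves, never from a script. Its argument "series" is a list of rows, each a list of 2 entries, a list of its own where there are three numbers: the shift along the tool's x, y, z in mm, then the turn, a rotation vector about the tool's x, y, z in rad. A call has 1 to 12 rows; each row shifts and turns the commanded pose from where the row before left it, along the tool's axes as they then stand; what a row does not reach is not made up. A row lasts 1/12 s, in which the tool goes at most 41.7 mm and 7.16 degrees, less where a joint would pass 70% of its speed; a pose out of reach is approached as far as the arm can. A call is refused whole if a number of a shift passes 41.7 or a number of a turn 0.125, either way. A call with a gripper value outside its range is refused whole. "claw" is the opening, from 0 (shut) to 1 (fully open), set as the call begins (left out, the last holds). The fingers move at their own pace and stop on an object; "newtons" is the grip in N (left out, the last holds). Time passes only in rows, so rows that do not move let the fingers close. It gives the time, the measured TCP pose, the force, the opening and the grip force at its end, in the units of the state.
- robot.read_state(): the state, without advancing time (a new reading comes with each control period).
- robot.read_camera(name): name is "scene" or "top" or "wrist"; returns (picture, depth): 420x560x3 uint8, blue, green, red; 420x560 float32, m along the optical axis (not along the pixel's ray), 0 where there is no reading.
- robot.calibration(name): a dict with "fx", "fy", "cx", "cy" (pixels), "D" ([k1, k2, p1, p2, k3] as OpenCV has them; the pictures are not rectified), "extrinsics" (4x4, takes a point from world to camera coordinates). Camera axes: x right, y down, z forward; pixel columns grow to the right and rows downward; lengths in m; the calibration is good to about 2 mm. A picture is of the moment at which its call begins: read the wrist's pose just before it. calibration takes no time and is no camera call; for the wrist camera it gives the pose at the moment of the call.
- robot.close_job(): hands the job in; it is judged then, once.
The state is a dict: "t": time; "q": joint angles; "dq": joint speeds; "joint_torque": joint torques, N m; "tool_pos": TCP position; "orientation": TCP orientation; "force": force on the tool from outside, world axes, zero at the start; "wrist_torque": the same for the moment, N m; "opening": finger opening in m; "gripper_force": force on a finger pad.
Only numpy, scipy, OpenCV 4.12 (cv2) and the standard library are available. Lean on these libraries where they do the work, as an engineer would, in place of code of your own. Each camera call takes 0.05 s, during which the arm holds its last target. There are 200 camera calls.

### The job

The chopping station's waste tray is only ajar: draw it out to its stop with the fingertips, sweep the four walnut half shells with the fingertips along the board and off its open end so that they drop into the tray, then push the tray fully home under the board. The shells are only pushed, never pinched or picked up, and the garlic bulb on the board and everything else on the worktop stay where they are.

Things in the scene. Friction and masses are not known exactly. Their poses are not given: they have to be found in the camera images.
- station: fixed chopping station of pale wood, 190 mm (its x) by 300 mm (its y); board top 70 mm above the worktop, board 18 mm thick on side rails 16 mm thick. A rim 10 mm wide and 9 mm high runs round three sides; the end towards its own -y (robot's right) has none. Origin: centre of its underside, on the worktop; x points away from the robot, y along its length to the closed end, z up
- board_end (a point): middle of the top edge of the board's open end, 70 mm above the worktop: at (0, -150, 70) mm in the station's frame
- tray_origin (a point): frame of the steel waste tray, open on top, sliding along y under the board between the rails. Axes parallel to the station's; origin = the station's when shut. In its frame the inside spans x -73 to 73, y -147 to 117 mm, floor z 7, side walls up to z 43. Its -y end is a 3 mm steel wall (up to z 35, inner face y -147) backed by the wooden front
- tray_front (a point): centre of the outer face of the tray's upright wooden front (tray frame y -164), 25 mm above the worktop; moves with the tray. The front is 190 mm wide, 14 mm thick (y -150 to -164), 50 mm high, with a finger notch 64 mm wide in its middle where it is only 38 mm high
- tray (a joint): how far the tray is drawn out (m): 0 = fully home, front against the ends of the rails; 0.11 = out to its stop, with a 107 mm opening between the board's end and the tray's end wall. It opens towards the station's -y, with 1.5 N friction and light damping (5 N s/m), stays where it is left, and starts ajar (0.05 to 0.065)
- shell_1: half a walnut shell, brown and furrowed, lying dome up on the board; 38 x 33 mm, 18 mm high, hollow look but solid, 10 to 16 g; origin at the centre of its flat underside, z up through the dome; it slides when pushed at its foot
- shell_2: half a walnut shell, brown and furrowed, lying dome up on the board; 38 x 33 mm, 18 mm high, hollow look but solid, 10 to 16 g; origin at the centre of its flat underside, z up through the dome; it slides when pushed at its foot
- shell_3: half a walnut shell, brown and furrowed, lying dome up on the board; 38 x 33 mm, 18 mm high, hollow look but solid, 10 to 16 g; origin at the centre of its flat underside, z up through the dome; it slides when pushed at its foot
- shell_4: half a walnut shell, brown and furrowed, lying dome up on the board; 38 x 33 mm, 18 mm high, hollow look but solid, 10 to 16 g; origin at the centre of its flat underside, z up through the dome; it slides when pushed at its foot
- garlic: garlic bulb, 56 mm across and high, 34 g, standing on the board among the shells, towards its closed end; not to be moved; origin at the centre of its underside
- salt_shaker: salt shaker, 44 mm across, 90 mm high, loose on the worktop behind the station; origin at the centre of its underside
- mug: mug with handle, 86 x 122 mm, 90 mm high, loose on the worktop to the right; origin at the centre of its underside
- onion: onion, about 84 mm, loose on the worktop to the right; origin at the centre of its underside
- lemon: lemon, 77 x 51 mm, loose on the worktop to the right; origin at the centre of its underside
- jar_mustard: round jar with a black lid, 65 mm across, 94 mm high, loose on the worktop behind the station; origin at the centre of its underside

How it is judged:
On the way, in this order (a step that is already met when the one before it is completed fails the run):
1. the tray is drawn out to its stop (more than 100 mm of 110) while the shells are still on the board (value of joint tray above 0.1 m and height (world z) of each of shell_1, shell_2, shell_3, shell_4 above 0.06 m), for 0.2 s.
2. all four shells lie in the drawn-out tray (open more than 70 mm) (value of joint tray above 0.07 m and x of shell_1 in the frame of tray_origin between -0.075 and 0.075 m and y of shell_1 in the frame of tray_origin between -0.15 and 0.12 m and z of each of shell_1, shell_2, shell_3, shell_4 in the frame of tray_origin below 0.05 m and x of shell_2 in the frame of tray_origin between -0.075 and 0.075 m and y of shell_2 in the frame of tray_origin between -0.15 and 0.12 m and x of shell_3 in the frame of tray_origin between -0.075 and 0.075 m and y of shell_3 in the frame of tray_origin between -0.15 and 0.12 m and x of shell_4 in the frame of tray_origin between -0.075 and 0.075 m and y of shell_4 in the frame of tray_origin between -0.15 and 0.12 m), for 0.2 s.
At the end, for the whole second after the job is handed in: The tray is home within 6 mm, all four shells lie inside it, either way up, and the garlic bulb, salt shaker, mug, onion, lemon and mustard jar stand within 25 mm of where they were (value of joint tray below 0.006 m and x of shell_1 in the frame of tray_origin between -0.075 and 0.075 m and y of shell_1 in the frame of tray_origin between -0.15 and 0.12 m and z of each of shell_1, shell_2, shell_3, shell_4 in the frame of tray_origin below 0.05 m and x of shell_2 in the frame of tray_origin between -0.075 and 0.075 m and y of shell_2 in the frame of tray_origin between -0.15 and 0.12 m and x of shell_3 in the frame of tray_origin between -0.075 and 0.075 m and y of shell_3 in the frame of tray_origin between -0.15 and 0.12 m and x of shell_4 in the frame of tray_origin between -0.075 and 0.075 m and y of shell_4 in the frame of tray_origin between -0.15 and 0.12 m and distance of each of garlic, salt_shaker, mug, onion, lemon, jar_mustard from where it was at the start of the episode below 0.025 m); the robot touches nothing.
It fails at once if a walnut shell is lifted more than 30 mm above the board (height (world z) of any of shell_1, shell_2, shell_3, shell_4 above 0.1 m).
It fails at once if a walnut shell is squeezed between the fingers or pressed hard (over 25 N) (contact force between the fingers and shell_1 above 25 N or contact force between the fingers and shell_2 above 25 N or contact force between the fingers and shell_3 above 25 N or contact force between the fingers and shell_4 above 25 N).
It fails at once if the garlic bulb is moved more than 25 mm (distance of garlic from where it was at the start of the episode above 0.025 m).
It fails at once if another loose thing on the worktop is moved more than 25 mm (distance of any of salt_shaker, mug, onion, lemon, jar_mustard from where it was at the start of the episode above 0.025 m).
It also fails if it takes over 72 s, if anything falls off the work surface, if the arm or the gripper's body presses on something with over 40 N, if the wrist force passes 120 N, or if a joint passes its speed limit or range.

## Working session

There is one attempt and no reset: what is moved stays moved. The work goes in short steps, Python scripts to look and compute and a tool call to move; the robot and the scene stay as the last step left them, time stands still between calls to the robot, and variables do not carry over. Pictures are saved under pics/ and viewed, at most 10 in all, crops included, and the job is handed in when it is done.

Besides the shell and the picture viewer there is one more tool, called after ">>>" by a JSON object that holds its "method" and its "body", one argument or row to a line. apply_moves: Moves the arm, as the interface text tells. Its arguments: {"type":"object","properties":{"series":{"type":"array"},"claw":{"type":"number"},"newtons":{"type":"number"}},"required":["series"]}

```bash
mkdir -p pics; ls; cat > h.py <<'E'
import numpy as np,cv2
from plant import robot
def world(name):
    c=robot.calibration(name); im,d=robot.read_camera(name)
    K=np.array([[c['fx'],0,c['cx']],[0,c['fy'],c['cy']],[0,0,1]]);D=np.array(c['D'],float)
    h,w=d.shape;u,v=np.meshgrid(np.arange(w),np.arange(h))
    n=cv2.undistortPoints(np.stack([u,v],-1).reshape(-1,1,2).astype(float),K,D).reshape(h,w,2)
    P=np.concatenate([n*d[...,None],d[...,None]],-1)
    T=np.array(c['extrinsics']);R=T[:3,:3];t=T[:3,3]
    W=(P-t)@R; W[d==0]=np.nan
    return im,W
E
python3 - <<'E'
from h import *
s=robot.read_state();print(s)
for n in('top','scene'):
    im,W=world(n);cv2.imwrite(f'pics/{n}0.png',im);np.save(f'{n}0.npy',W)
    T=np.array(robot.calibration(n)['extrinsics']);print(n,-T[:3,:3].T@T[:3,3],T[:3,:3].round(2).tolist())
E
```

```text
pics
{'t': 0.0, 'q': array([-1.27240566e+00,  1.31136240e-01,  1.48929357e+00,  2.82764087e-05,
        1.52302162e+00, -8.53783001e-02]), 'dq': array([ 0.00053781, -0.00117748, -0.00015772, -0.00077903,  0.0020803 ,
        0.00041461]), 'joint_torque': array([-2.17400026e-03, -5.59861529e+01, -4.91752052e+01,  7.66516454e-02,
        3.57450102e-02, -1.57617023e-04]), 'tool_pos': array([ 0.22461785, -0.5561108 ,  0.40369419]), 'orientation': array([-3.08211685e+00, -5.98775226e-01,  2.66115108e-04]), 'force': array([ 1.13274144,  1.31422002, -0.81592255]), 'wrist_torque': array([-0.00426978, -0.00867641,  0.0100101 ]), 'gripper_force': 0.0, 'opening': 0.09283717213596152}
top [ 0.40747231 -0.02775065  1.5514736 ] [[0.02, -1.0, 0.03], [-1.0, -0.02, -0.1], [0.1, -0.03, -0.99]]
scene [-0.18422337  1.06389191  0.80111307] [[-0.83, -0.55, 0.01], [-0.28, 0.4, -0.88], [0.48, -0.73, -0.48]]
```

View pics/top0.png

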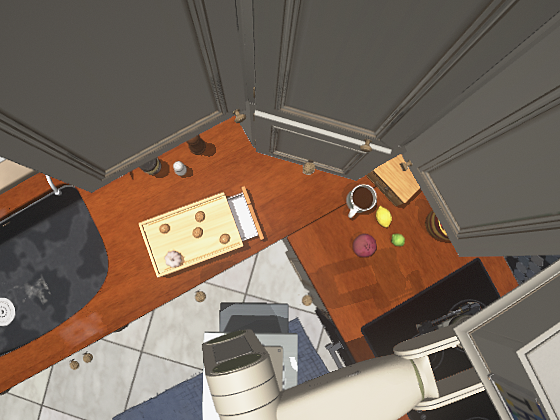

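View pics/scene0.png

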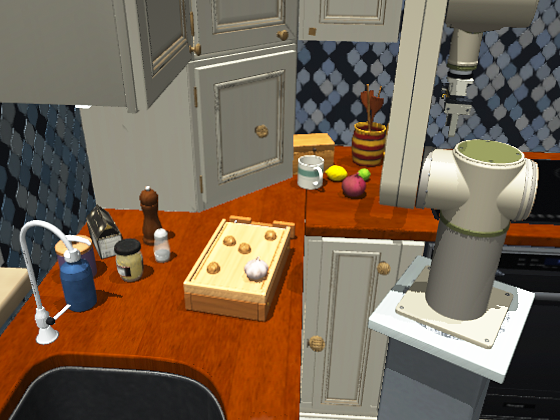

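Top view: the station is at about (140–262, 187–275) with the open end to the right. Shells are at (165,229), (200,216), (197,232) and (224,239), the garlic at (174,258), and the tray front near (252,213).

```bash
python3 - <<'E'
from h import *
W=np.load('top0.npy');im=cv2.imread('pics/top0.png')
sub=np.zeros(W.shape[:2],bool);sub[180:285,130:270]=1
m=sub&(W[...,2]>.060)&(W[...,2]<.15)
P=W[m]
n,l=cv2.connectedComponents(m.astype(np.uint8));big=1+np.argmax([(l==i).sum() for i in range(1,n)])
Q=W[l==big]; r=cv2.minAreaRect((Q[:,:2]*1000).astype(np.float32));print('rect',r,cv2.boxPoints(r).tolist())
b=sub&(abs(W[...,2]-.07)<.004);print('zmed',np.median(W[b][:,2]))
# station frame
bp=cv2.boxPoints(r)
for c in [(165,229),(200,216),(197,232),(224,239),(174,258)]:
    k=(l==big)&(W[...,2]>(.077));k&=(np.hypot(*np.meshgrid(np.arange(560)-c[0],np.arange(420)-c[1]))<9)
    q=W[k];print(c,len(q),q.mean(0).round(4),(q.min(0)+q.max(0))/2,np.nanmax(q[:,2]))
f=sub&(W[...,2]>.03)&(W[...,2]<.056);f[:,:230]=0
print('front',cv2.minAreaRect((W[f][:,:2]*1000).astype(np.float32)))
for p in [(361,200),(384,217),(365,245),(398,240),(180,169),(151,167),(246,190),(262,238)]:print(p,W[p[1],p[0]].round(3))
# cabinet clearance: lowest points near x,y
v=W[...,2]>.3; 
for y in np.arange(-.6,.4,.1):
    k=v&(abs(W[...,1]-y)<.05)&(W[...,0]>.3);print(round(y,2),k.sum() and np.nanmin(W[k][:,0]).round(3))
big=cv2.resize(im[170:290,120:280],None,fx=5,fy=5,interpolation=cv2.INTER_CUBIC);cv2.imwrite('pics/crop.png',big)
E
```

```text
rect ((477.17730712890625, 202.9088592529297), (191.5659637451172, 302.7502136230469), 21.407751083374023) [[332.75042724609375, 308.8789978027344], [443.25506591796875, 27.016613006591797], [621.6041870117188, 96.938720703125], [511.09954833984375, 378.8011169433594]]
zmed 0.0705294132235147
(165, 229) 70 [0.4938 0.2869 0.0844] [0.49007095 0.28449569 0.08520246] 0.09319835954785662
(200, 216) 76 [0.5366 0.1729 0.0839] [0.54230351 0.1733598  0.08455721] 0.09193229237222866
(197, 232) 74 [0.4839 0.1792 0.0846] [0.48709565 0.1809181  0.08606768] 0.09471644007173857
(224, 239) 79 [0.4649 0.0906 0.0844] [0.46419874 0.0956897  0.08455504] 0.0920493387271801
(174, 258) 196 [0.3973 0.2503 0.1077] [0.39764451 0.25001829 0.10303715] 0.128964420943291
front ((535.354248046875, 49.504756927490234), (188.36033630371094, 118.03034973144531), 21.33229637145996)
(361, 200) [ 0.604 -0.364  0.056]
(384, 217) [ 0.549 -0.443  0.054]
(365, 245) [ 0.453 -0.375  0.065]
(398, 240) [ 0.472 -0.494  0.046]
(180, 169) [0.692 0.242 0.084]
(151, 167) [0.695 0.337 0.094]
(246, 190) [0.631 0.024 0.05 ]
(262, 238) [ 0.471 -0.033  0.045]
-0.6 0.344
-0.5 0.3
-0.4 0.3
-0.3 0.664
-0.2 0.7
-0.1 0.727
-0.0 0.726
0.1 0.69
0.2 0.632
0.3 0.573
```

View pics/crop.png

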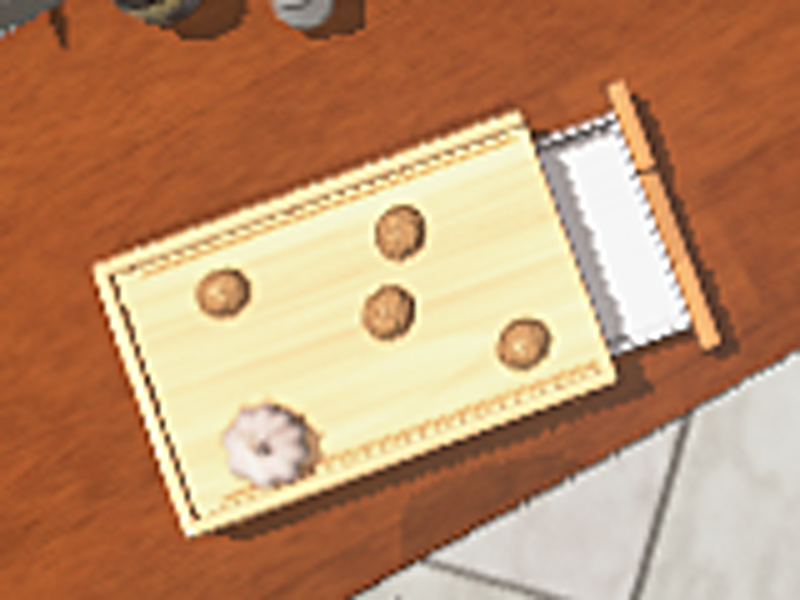

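```bash
cat >> h.py <<'E'
from scipy.spatial.transform import Rotation as Ro
C=np.array([.4772,.2029]);psi=np.radians(21.4);S=np.array([[np.cos(psi),-np.sin(psi)],[np.sin(psi),np.cos(psi)]])
def st(p): return (np.asarray(p)[...,:2]-C)@S*1000
def where():
    s=robot.read_state();R=Ro.from_rotvec(s['orientation']);tip=s['tool_pos']+R.apply([0,0,.186])
    print('t',s['t'],'tip st',st(tip).round(1),'z',(tip[2]*1000).round(1),'F',(np.append(S.T@s['force'][:2],s['force'][2])).round(1),'open',s['opening'],'q',s['q'].round(2))
    # desired: tool x=station y, tool y=station x
    Rd=np.array([[S[0,1],S[0,0],0],[S[1,1],S[1,0],0],[0,0,-1]])
    print('turn to align',(R.inv()*Ro.from_matrix(Rd)).as_rotvec().round(3),'half',(R.inv()*Ro.from_matrix(Rd@np.diag([-1,-1,1]))).as_rotvec().round(3))
    return s,R
def goto(x,y,z):
    s,R=where();tip=s['tool_pos']+R.apply([0,0,.186]);w=C+S@np.array([x,y])/1000
    print('tool shift mm',R.inv().apply(np.array([w[0]-tip[0],w[1]-tip[1],z/1000-tip[2]])*1000).round(1))
E
python3 - <<'E'
from h import *
W=np.load('top0.npy');goto(0,-185,140)
ss=st(W)
f=(W[...,2]>.03)&(W[...,2]<.056)&(ss[...,1]<-180)&(ss[...,1]>-260)&(abs(ss[...,0])<110)
print('front',np.percentile(ss[f],[1,50,99],axis=0).round(1))
for n in('top','scene'):
  W=np.load(n+'0.npy');s2=st(W)
  for x0 in range(80,260,30):
    for y0 in (-280,-200,-100,0,100):
      k=(abs(s2[...,0]-x0-15)<15)&(abs(s2[...,1]-y0)<50)&(W[...,2]>.1)
      if k.sum()>3: print(n,x0,y0,k.sum(),np.percentile(W[k][:,2],[1,99]).round(2))
E
```

```text
t 0.1 tip st [-512.1 -614.2] z 217.8 F [-0.2  0.3 -0.1] open 0.0931923273006536 q [-1.27  0.13  1.49  0.    1.52 -0.09]
turn to align [-1.00e-03 -1.00e-03 -1.56e+00] half [-1.000e-03  1.000e-03  1.581e+00]
tool shift mm [ 516.5 -423.8   78.6]
front [[ -93.  -223. ]
 [   1.1 -214.1]
 [  90.1 -184.2]]
top 110 100 428 [0.49 0.89]
top 140 -280 9 [0.56 0.9 ]
top 140 -100 54 [0.48 0.54]
top 140 0 7284 [0.49 1.11]
top 140 100 5109 [0.49 1.  ]
top 170 -280 4975 [0.16 0.99]
top 170 -200 7538 [0.49 1.04]
top 170 -100 11616 [0.5  1.13]
top 170 0 4384 [0.56 1.15]
top 200 -280 2357 [0.16 0.96]
top 200 -200 294 [0.57 1.  ]
top 230 -280 201 [0.11 0.9 ]
top 230 100 5 [0.1 0.1]
scene 110 100 348 [0.48 0.67]
scene 140 -280 64 [0.11 0.61]
scene 140 -100 51 [0.48 0.54]
scene 140 0 1002 [0.48 0.66]
scene 140 100 2639 [0.48 0.67]
scene 170 -280 2392 [0.11 0.61]
scene 170 -200 776 [0.48 0.63]
scene 170 -100 833 [0.48 0.64]
scene 170 0 213 [0.54 0.65]
scene 170 100 225 [0.47 0.67]
scene 200 -280 1629 [0.11 0.61]
scene 200 -200 29 [0.54 0.63]
scene 230 -280 1183 [0.11 0.44]
```

```bash
python3 - <<'E'
import numpy as np
v=np.array([516.5,-423.8])/20
print([[[*( (np.array([[np.cos(a),-np.sin(a)],[np.sin(a),np.cos(a)]])@v).round().astype(int).tolist()),4],[0,0,-.078]] for a in .078*np.arange(20)])
E
```

```text
[[[26, -21, 4], [0, 0, -0.078]], [[27, -19, 4], [0, 0, -0.078]], [[29, -17, 4], [0, 0, -0.078]], [[30, -15, 4], [0, 0, -0.078]], [[31, -12, 4], [0, 0, -0.078]], [[32, -10, 4], [0, 0, -0.078]], [[33, -7, 4], [0, 0, -0.078]], [[33, -5, 4], [0, 0, -0.078]], [[33, -2, 4], [0, 0, -0.078]], [[33, 0, 4], [0, 0, -0.078]], [[33, 3, 4], [0, 0, -0.078]], [[33, 6, 4], [0, 0, -0.078]], [[32, 8, 4], [0, 0, -0.078]], [[32, 11, 4], [0, 0, -0.078]], [[31, 13, 4], [0, 0, -0.078]], [[30, 16, 4], [0, 0, -0.078]], [[28, 18, 4], [0, 0, -0.078]], [[27, 20, 4], [0, 0, -0.078]], [[25, 22, 4], [0, 0, -0.078]], [[23, 24, 4], [0, 0, -0.078]]]
```

>>> {"method": "apply_moves", "body": {
  "series": [
    [[26,-21,0],[0,0,-0.078]],
    [[27,-19,0],[0,0,-0.078]],
    [[29,-17,0],[0,0,-0.078]],
    [[30,-15,0],[0,0,-0.078]],
    [[31,-12,0],[0,0,-0.078]],
    [[32,-10,0],[0,0,-0.078]],
    [[33,-7,4],[0,0,-0.078]],
    [[33,-5,4],[0,0,-0.078]],
    [[33,-2,4],[0,0,-0.078]],
    [[33,0,4],[0,0,-0.078]],
    [[33,3,4],[0,0,-0.078]],
    [[33,6,4],[0,0,-0.078]]
  ],
  "claw": 0,
  "newtons": 20
}}

```text
t: 1.1
tool_pos: [0.4165, -0.2033, 0.3803]
orientation: [-2.478, -1.93, 0.0]
force: [0.4, -0.4, -0.4]
opening: 0.0178
gripper_force: 0.0
```

>>> {"method": "apply_moves", "body": {
  "series": [
    [[32,8,4],[0,0,-0.078]],
    [[32,11,4],[0,0,-0.078]],
    [[31,13,4],[0,0,-0.078]],
    [[30,16,4],[0,0,-0.078]],
    [[28,18,4],[0,0,-0.078]],
    [[27,20,4],[0,0,-0.078]],
    [[25,22,4],[0,0,-0.078]],
    [[23,24,4],[0,0,-0.078]],
    [[0,0,0],[0,0,0]],
    [[0,0,0],[0,0,0]]
  ]
}}

```text
t: 1.93
tool_pos: [0.5454, 0.0312, 0.3476]
orientation: [-1.767, -2.596, 0.002]
force: [0.4, -0.3, -0.3]
opening: 0.0
gripper_force: 0.0
```

```bash
python3 -c "
from h import *
goto(0,-180,110)"
```

```text
t 1.9333 tip st [   0.5 -184.6] z 161.6 F [ 0.3 -0.4 -0.3] open 4.6998556096860644e-05 q [-0.04  0.02  1.71 -0.    1.41 -0.41]
turn to align [-0.002 -0.001  0.002] half [ 1.000e-03 -3.000e-03 -3.139e+00]
tool shift mm [ 4.5 -0.4 51.6]
```

>>> {"method": "apply_moves", "body": {
  "series": [
    [[6,0,25],[0,0,0]],
    [[0,0,25],[0,0,0]],
    [[0,0,25],[0,0,0]],
    [[0,0,25],[0,0,0]],
    [[0,0,20],[0,0,0]],
    [[0,0,18],[0,0,0]],
    [[0,0,0],[0,0,0]]
  ]
}}

```text
t: 2.52
tool_pos: [0.5406, 0.0341, 0.2066]
orientation: [-1.771, -2.588, 0.007]
force: [-0.2, 0.2, -0.8]
opening: 0.0007
gripper_force: 0.0
```

>>> {"method": "apply_moves", "body": {
  "series": [
    [[-6,0,0],[0,0,0]],
    [[-6,0,0],[0,0,0]],
    [[-6,0,0],[0,0,0]],
    [[-6,0,0],[0,0,0]],
    [[-6,0,0],[0,0,0]],
    [[-6,0,0],[0,0,0]],
    [[-6,0,0],[0,0,0]],
    [[-6,0,0],[0,0,0]],
    [[-6,0,0],[0,0,0]],
    [[-4,0,0],[0,0,0]],
    [[-4,0,0],[0,0,0]],
    [[0,0,0],[0,0,0]]
  ]
}}

```text
t: 3.52
tool_pos: [0.5659, -0.0232, 0.2106]
orientation: [1.771, 2.594, -0.001]
force: [-0.2, -0.8, -0.1]
opening: 0.0003
gripper_force: 0.0
```

```bash
python3 -c "
from h import *
where()
im,W=world('top');ss=st(W)
f=(W[...,2]>.03)&(W[...,2]<.056)&(ss[...,1]<-180)&(ss[...,1]>-310)&(abs(ss[...,0])<110)&(abs(ss[...,0])>40)
print('front',np.percentile(ss[f],[1,50,99],axis=0).round(1))"
```

```text
t 3.5167 tip st [ 1.00e-01 -2.43e+02] z 24.6 F [-0.5 -0.7 -0.1] open 0.00030948172257396216 q [-0.13  0.22  1.76 -0.    1.16 -0.5 ]
turn to align [-0.     0.    -0.001] half [1.000e-03 0.000e+00 3.141e+00]
front [[ -76.5 -262.8]
 [ -54.  -255. ]
 [ -40.7 -181.7]]
```

>>> {"method": "apply_moves", "body": {
  "series": [
    [[-2,0,0],[0,0,0]],
    [[-2,0,0],[0,0,0]],
    [[-2,0,0],[0,0,0]],
    [[0,0,0],[0,0,0]],
    [[0,0,0],[0,0,0]]
  ]
}}

```text
t: 3.98
tool_pos: [0.5679, -0.0281, 0.2107]
orientation: [1.771, 2.595, -0.0]
force: [0.4, -0.5, -0.5]
opening: 0.0005
gripper_force: 0.1
```

>>> {"method": "apply_moves", "body": {
  "series": [
    [[-2,0,0],[0,0,0]],
    [[-1,0,0],[0,0,0]],
    [[-1,0,0],[0,0,0]],
    [[0,0,0],[0,0,0]],
    [[0,0,0],[0,0,0]]
  ]
}}

```text
t: 4.4
tool_pos: [0.5688, -0.03, 0.2106]
orientation: [-1.768, -2.592, -0.003]
force: [-5.7, 11.6, 6.2]
opening: 0.0005
gripper_force: 6.5
```

```bash
python3 -c "
from h import *
where()
im,W=world('top');ss=st(W)
f=(W[...,2]>.03)&(W[...,2]<.056)&(ss[...,1]<-180)&(ss[...,1]>-310)&(abs(ss[...,0])<110)&(abs(ss[...,0])>40)
print('front',np.percentile(ss[f],[1,50,99],axis=0).round(1))"
```

```text
t 4.4 tip st [ 1.000e-01 -2.494e+02] z 24.6 F [-1.1 12.9  6.2] open 0.00048179753835170513 q [-0.14  0.23  1.75  0.    1.17 -0.52]
turn to align [-0.001 -0.004  0.   ] half [ 7.000e-03 -1.000e-03 -3.142e+00]
front [[ -76.7 -270.4]
 [ -54.3 -261.1]
 [ -41.8 -181.8]]
```

>>> {"method": "apply_moves", "body": {
  "series": [
    [[10,0,0],[0,0,0]],
    [[4,0,-25],[0,0,0]],
    [[0,0,-30],[0,0,0]],
    [[8,5,-25],[0,0,0]],
    [[25,5,0],[0,0,0]],
    [[30,5,0],[0,0,0]],
    [[30,5,0],[0,0,0]],
    [[30,8,0],[0,0,0]],
    [[30,8,0],[0,0,0]],
    [[30,7,0],[0,0,0]],
    [[25,7,0],[0,0,0]],
    [[15,0,0],[0,0,0]]
  ],
  "claw": 0.2
}}

```text
t: 5.45
tool_pos: [0.5293, 0.2099, 0.2911]
orientation: [1.769, 2.596, 0.002]
force: [0.5, -0.0, -0.7]
opening: 0.0185
gripper_force: 0.0
```

>>> {"method": "apply_moves", "body": {
  "series": [
    [[0,0,0],[0,0,0]],
    [[0,0,0],[0,0,0]]
  ]
}}

```text
t: 5.62
tool_pos: [0.5293, 0.2078, 0.2908]
orientation: [1.768, 2.596, -0.0]
force: [0.4, 0.0, -0.2]
opening: 0.0189
gripper_force: 0.0
```

```bash
python3 -c "
from h import *
goto(50,-14,74)
im,W=world('wrist');cv2.imwrite('pics/w1.png',im);ss=st(W)
m=((W[...,2]>.077)&(W[...,2]<.1)&(abs(ss[...,0])<82)&(ss[...,1]<135)).astype(np.uint8)
n,l,a,c=cv2.connectedComponentsWithStats(m)
for i in range(1,n):
  if a[i,4]>150:
    q=ss[l==i];print(a[i,4],q.min(0).round(),q.max(0).round(),c[i].round())
b=W[(abs(ss[...,0])<80)&(abs(ss[...,1])<130)][:,2];b=b[(b>.06)&(b<.078)];print('board z',np.median(b))
"
```

```text
t 5.6167 tip st [ 50.4 -14.6] z 104.8 F [ 0.4 -0.1 -0.2] open 0.018865867595944313 q [ 0.28  0.13  1.7  -0.    1.31 -0.09]
turn to align [0.    0.001 0.001] half [-1.00e-03  0.00e+00 -3.14e+00]
tool shift mm [ 0.6 -0.4 30.8]
1758 [-56.  49.] [-27. 102.] [98. 82.]
3078 [35. 55.] [65. 90.] [278.  82.]
1846 [-16. -32.] [16. -8.] [191. 257.]
1250 [ 39. -57.] [ 64. -34.] [277. 296.]
board z 0.07064085753944863
```

View pics/w1.png

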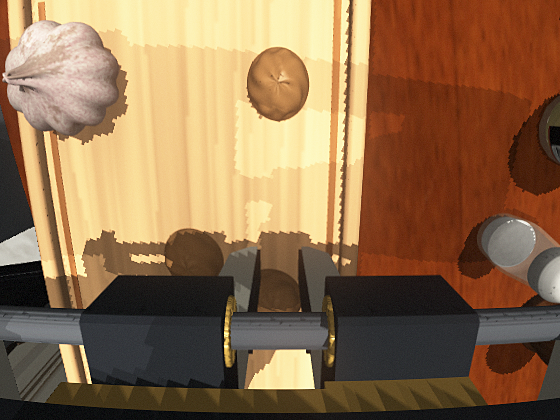

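>>> {"method": "apply_moves", "body": {
  "series": [
    [[0,2,15],[0,0,0]],
    [[0,0,15],[0,0,0]],
    [[-5,0,0],[0,0,0]],
    [[-6,0,0],[0,0,0]],
    [[-8,0,0],[0,0,0]],
    [[-12,0,0],[0,0,0]],
    [[-12,0,0],[0,0,0]],
    [[-12,-1,0],[0,0,0]],
    [[-12,-1,0],[0,0,0]],
    [[-12,-2,0],[0,0,0]],
    [[-12,-2,0],[0,0,0]],
    [[-12,-2,0],[0,0,0]]
  ]
}}

```text
t: 6.67
tool_pos: [0.5618, 0.1077, 0.2608]
orientation: [-1.771, -2.595, -0.0]
force: [-0.4, 0.4, 0.3]
opening: 0.0184
gripper_force: 0.2
```

>>> {"method": "apply_moves", "body": {
  "series": [
    [[-12,-2,0],[0,0,0]],
    [[-12,0,0],[0,0,0]],
    [[-12,0,0],[0,0,0]],
    [[-10,0,0],[0,0,0]],
    [[-8,0,0],[0,0,0]],
    [[0,0,0],[0,0,0]],
    [[0,0,0],[0,0,0]]
  ]
}}

```text
t: 7.25
tool_pos: [0.5795, 0.0578, 0.2606]
orientation: [-1.772, -2.594, -0.0]
force: [-0.7, 0.3, -0.2]
opening: 0.0183
gripper_force: 0.0
```

```bash
cat >> h.py <<'E'
def blobs(cam,name=None):
    im,W=world(cam);ss=st(W)
    if name: cv2.imwrite('pics/'+name,im)
    for lab,m in(('board',(W[...,2]>.077)&(W[...,2]<.1)&(abs(ss[...,0])<82)&(ss[...,1]<135)&(ss[...,1]>-150)),('tray',(W[...,2]>.013)&(W[...,2]<.055)&(abs(ss[...,0])<68)&(ss[...,1]<-154)&(ss[...,1]>-250))):
        n,l,a,c=cv2.connectedComponentsWithStats(m.astype(np.uint8))
        for i in range(1,n):
            if a[i,4]>(20 if cam=='top' else 150):
                q=ss[l==i];print(lab,a[i,4],q.min(0).round(),q.max(0).round(),c[i].round(),W[l==i][:,2].max().round(3))
E
python3 -c "
from h import *
goto(-48,-60,105);blobs('top')"
```

```text
t 7.25 tip st [  42.3 -172.4] z 74.6 F [-0.5  0.5 -0.2] open 0.01834505280175949 q [ 0.01  0.2   1.69  0.    1.26 -0.36]
turn to align [-0.    -0.    -0.001] half [-0.    0.    3.14]
tool shift mm [112.3 -90.4 -30.3]
board 68 [33. 58.] [62. 88.] [164. 229.] 0.095
board 74 [ -66. -116.] [-38. -83.] [224. 239.] 0.095
board 27 [-81.  52.] [-40.  83.] [178. 260.] 0.1
```

>>> {"method": "apply_moves", "body": {
  "series": [
    [[0,0,-15],[0,0,0]],
    [[4,-2,-16],[0,0,0]],
    [[25,-20,0],[0,0,0]],
    [[30,-25,0],[0,0,0]],
    [[30,-25,0],[0,0,0]],
    [[20,-20,0],[0,0,0]],
    [[0,0,0],[0,0,0]],
    [[0,0,15],[0,0,0]],
    [[0,0,16],[0,0,0]],
    [[-5,0,0],[0,0,0]],
    [[-6,0,0],[0,0,0]],
    [[-8,1,0],[0,0,0]]
  ]
}}

```text
t: 8.3
tool_pos: [0.4622, 0.1085, 0.2614]
orientation: [1.77, 2.595, 0.0]
force: [0.2, -0.2, 0.3]
opening: 0.0187
gripper_force: 0.0
```

>>> {"method": "apply_moves", "body": {
  "series": [
    [[-10,1,0],[0,0,0]],
    [[-12,2,0],[0,0,0]],
    [[-12,2,0],[0,0,0]],
    [[-12,2,0],[0,0,0]],
    [[-12,2,0],[0,0,0]],
    [[-12,2,0],[0,0,0]],
    [[-12,0,0],[0,0,0]],
    [[-8,0,0],[0,0,0]],
    [[0,0,0],[0,0,0]],
    [[0,0,0],[0,0,0]]
  ]
}}

```text
t: 9.13
tool_pos: [0.5049, 0.0285, 0.2606]
orientation: [-1.772, -2.593, 0.0]
force: [0.1, 0.3, -0.7]
opening: 0.0188
gripper_force: 0.0
```

```bash
python3 -c "
from h import *
goto(0,14,105);blobs('top')"
```

```text
t 9.1333 tip st [ -37.9 -172.4] z 74.6 F [ 0.2  0.3 -0.7] open 0.018789392456656232 q [-0.05 -0.    1.9   0.    1.25 -0.42]
turn to align [-0.    -0.    -0.002] half [-1.00e-03  1.00e-03  3.14e+00]
tool shift mm [186.5  37.6 -30.4]
board 66 [34. 58.] [61. 88.] [164. 228.] 0.095
board 82 [-16. -42.] [12. -8.] [197. 232.] 0.097
board 33 [-81.  51.] [-40.  99.] [176. 261.] 0.1
```

>>> {"method": "apply_moves", "body": {
  "series": [
    [[0,0,-15],[0,0,0]],
    [[6,1,-16],[0,0,0]],
    [[25,6,0],[0,0,0]],
    [[32,6,0],[0,0,0]],
    [[36,8,0],[0,0,0]],
    [[36,8,0],[0,0,0]],
    [[32,8,0],[0,0,0]],
    [[18,0,0],[0,0,0]],
    [[0,0,0],[0,0,0]],
    [[0,0,15],[0,0,0]],
    [[0,0,16],[0,0,0]],
    [[-5,0,0],[0,0,0]]
  ]
}}

```text
t: 10.18
tool_pos: [0.472, 0.2099, 0.2576]
orientation: [-1.767, -2.594, 0.006]
force: [-0.8, -0.1, -1.0]
opening: 0.0188
gripper_force: 0.0
```

>>> {"method": "apply_moves", "body": {
  "series": [
    [[-6,0,0],[0,0,0]],
    [[-8,0,0],[0,0,0]],
    [[-10,0,0],[0,0,0]],
    [[-12,0,0],[0,0,0]],
    [[-12,0,0],[0,0,0]],
    [[-12,0,0],[0,0,0]],
    [[-12,0,0],[0,0,0]],
    [[-12,0,0],[0,0,0]],
    [[-12,0,0],[0,0,0]],
    [[-12,0,0],[0,0,0]],
    [[-12,0,0],[0,0,0]],
    [[-12,0,0],[0,0,0]]
  ]
}}

```text
t: 11.18
tool_pos: [0.5222, 0.086, 0.2607]
orientation: [-1.771, -2.595, -0.0]
force: [-0.9, -0.2, 1.9]
opening: 0.0183
gripper_force: 0.7
```

>>> {"method": "apply_moves", "body": {
  "series": [
    [[-12,0,0],[0,0,0]],
    [[-12,0,0],[0,0,0]],
    [[-12,0,0],[0,0,0]],
    [[-8,0,0],[0,0,0]],
    [[0,0,0],[0,0,0]],
    [[0,0,0],[0,0,0]]
  ]
}}

```text
t: 11.68
tool_pos: [0.538, 0.0457, 0.2606]
orientation: [-1.772, -2.594, -0.0]
force: [-0.4, 0.0, -0.6]
opening: 0.0184
gripper_force: 0.0
```

```bash
python3 -c "
from h import *
goto(48,112,105);blobs('top')"
```

```text
t 11.6833 tip st [  -0.8 -168.5] z 74.6 F [-0.4  0.2 -0.6] open 0.018384660174885218 q [-0.01  0.09  1.81  0.    1.25 -0.38]
turn to align [-0.    -0.    -0.002] half [-0.    0.    3.14]
tool shift mm [280.6  48.4 -30.3]
board 68 [33. 52.] [60. 89.] [164. 228.] 0.095
```

>>> {"method": "apply_moves", "body": {
  "series": [
    [[0,0,-15],[0,0,0]],
    [[6,1,-16],[0,0,0]],
    [[28,6,0],[0,0,0]],
    [[36,6,0],[0,0,0]],
    [[38,8,0],[0,0,0]],
    [[38,8,0],[0,0,0]],
    [[38,8,0],[0,0,0]],
    [[38,7,0],[0,0,0]],
    [[35,4,0],[0,0,0]],
    [[22,0,0],[0,0,0]],
    [[0,0,0],[0,0,0]],
    [[0,0,0],[0,0,0]]
  ]
}}

```text
t: 12.73
tool_pos: [0.4797, 0.325, 0.2915]
orientation: [-1.766, -2.598, 0.001]
force: [0.3, 0.1, 0.7]
opening: 0.0185
gripper_force: 0.0
```

```bash
python3 -c "
from h import *
goto(48,110,74.5);blobs('wrist');blobs('top','t2.png');blobs('scene','s2.png')
a=cv2.imread('pics/t2.png')[170:290,120:280];b=cv2.imread('pics/s2.png')[190:330,150:320]
cv2.imwrite('pics/c2.png',np.hstack([cv2.resize(a,(400,300)),cv2.resize(b,(364,300))]))"
```

```text
t 12.7333 tip st [ 46.8 112.7] z 105.5 F [ 0.3 -0.   0.7] open 0.01851681209433897 q [ 0.51  0.16  1.67 -0.    1.32  0.13]
turn to align [-0.     0.     0.003] half [-0.000e+00 -1.000e-03 -3.138e+00]
tool shift mm [-2.7  1.2 31. ]
board 655 [-70.  97.] [-37. 105.] [ 98. 272.] 0.1
board 1132 [35. 70.] [60. 91.] [281. 297.] 0.09
board 72 [34. 56.] [62. 89.] [164. 228.] 0.094
tray 85 [  32. -215.] [  68. -182.] [242. 201.] 0.034
tray 148 [ -43. -227.] [  14. -188.] [252. 218.] 0.042
```

View pics/c2.png

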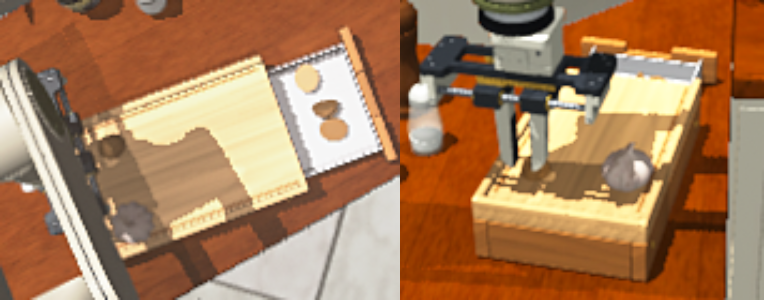

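>>> {"method": "apply_moves", "body": {
  "series": [
    [[0,1,15],[0,0,0]],
    [[0,0,16],[0,0,0]],
    [[-6,0,0],[0,0,0]],
    [[-6,0,0],[0,0,0]],
    [[-8,0,0],[0,0,0]],
    [[-10,0,0],[0,0,0]],
    [[-12,0,0],[0,0,0]],
    [[-12,0,0],[0,0,0]],
    [[-12,0,0],[0,0,0]],
    [[-12,0,0],[0,0,0]],
    [[-12,0,0],[0,0,0]],
    [[-12,-2,0],[0,0,0]]
  ]
}}

```text
t: 13.88
tool_pos: [0.5178, 0.2269, 0.261]
orientation: [1.771, 2.594, 0.001]
force: [0.3, 0.8, 0.9]
opening: 0.0187
gripper_force: 0.6
```

>>> {"method": "apply_moves", "body": {
  "series": [
    [[-12,-2,0],[0,0,0]],
    [[-12,-2,0],[0,0,0]],
    [[-12,-2,0],[0,0,0]],
    [[-12,-2,0],[0,0,0]],
    [[-12,-2,0],[0,0,0]],
    [[-12,-2,0],[0,0,0]],
    [[-12,-2,0],[0,0,0]],
    [[-12,-2,0],[0,0,0]],
    [[-12,-2,0],[0,0,0]],
    [[-12,0,0],[0,0,0]],
    [[-12,0,0],[0,0,0]],
    [[-12,0,0],[0,0,0]]
  ]
}}

```text
t: 14.88
tool_pos: [0.5532, 0.0863, 0.2607]
orientation: [1.771, 2.595, -0.0]
force: [0.1, 0.7, -0.2]
opening: 0.0189
gripper_force: 0.6
```

>>> {"method": "apply_moves", "body": {
  "series": [
    [[-12,0,0],[0,0,0]],
    [[-10,0,0],[0,0,0]],
    [[-8,0,0],[0,0,0]],
    [[0,0,0],[0,0,0]],
    [[0,0,0],[0,0,0]]
  ]
}}

```text
t: 15.3
tool_pos: [0.5639, 0.0591, 0.2606]
orientation: [-1.772, -2.594, 0.0]
force: [0.3, -0.3, 0.1]
opening: 0.0185
gripper_force: 0.0
```

```bash
python3 -c "
from h import *
goto(0,-290,105);blobs('top')"
```

```text
t 15.3 tip st [  28.2 -165.4] z 74.6 F [ 0.2 -0.4  0.1] open 0.01851141354777606 q [ 0.01  0.16  1.73  0.    1.25 -0.36]
turn to align [-0.    -0.    -0.001] half [-0.    0.    3.14]
tool shift mm [-124.6  -28.   -30.5]
tray 85 [ -44. -234.] [  17. -206.] [256. 218.] 0.038
```

>>> {"method": "apply_moves", "body": {
  "series": [
    [[0,0,-15],[0,0,0]],
    [[-6,-2,-16],[0,0,0]],
    [[-20,-5,0],[0,0,0]],
    [[-28,-6,0],[0,0,0]],
    [[-30,-6,0],[0,0,0]],
    [[-30,-6,0],[0,0,0]],
    [[-20,-3,0],[0,0,0]],
    [[0,0,0],[0,0,0]],
    [[0,0,0],[0,0,0]]
  ],
  "claw": 0
}}

```text
t: 16.1
tool_pos: [0.5865, -0.0757, 0.2916]
orientation: [-1.773, -2.593, -0.0]
force: [0.4, 0.7, 0.1]
opening: 0.0004
gripper_force: 0.0
```

```bash
python3 -c "
from h import *
goto(0,-300,25);blobs('wrist','w3.png');blobs('top','t3.png');blobs('scene','s3.png')
a=cv2.imread('pics/t3.png')[170:290,120:280];b=cv2.imread('pics/w3.png')
cv2.imwrite('pics/c3.png',np.hstack([cv2.resize(a,(400,300)),cv2.resize(b,(400,300))]))"
```

```text
t 16.1 tip st [ 1.000e-01 -2.992e+02] z 105.6 F [0.6 0.5 0.1] open 0.0003759831466307375 q [-0.22  0.19  1.64  0.    1.32 -0.59]
turn to align [-0.    -0.001 -0.002] half [-1.00e-03  0.00e+00  3.14e+00]
tool shift mm [-0.8 -0.1 80.6]
tray 5888 [  -6. -231.] [  68. -174.] [322.  77.] 0.04
tray 2153 [ -42. -233.] [  -8. -199.] [240.  96.] 0.035
tray 133 [   6. -220.] [  67. -175.] [243. 204.] 0.037
tray 64 [ -43. -236.] [ -13. -206.] [257. 221.] 0.036
```

View pics/c3.png

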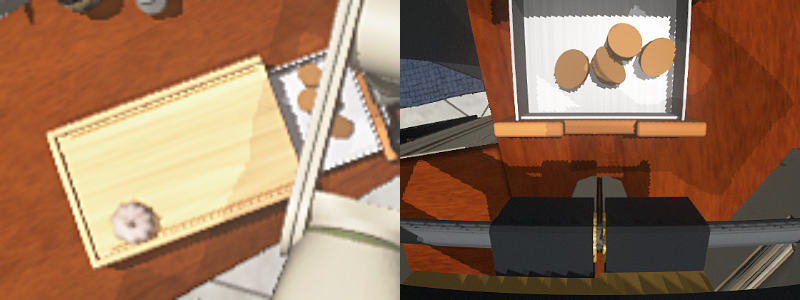

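>>> {"method": "apply_moves", "body": {
  "series": [
    [[0,0,25],[0,0,0]],
    [[0,0,30],[0,0,0]],
    [[0,0,28],[0,0,0]],
    [[0,0,0],[0,0,0]],
    [[6,0,0],[0,0,0]],
    [[6,0,0],[0,0,0]],
    [[5,0,0],[0,0,0]],
    [[5,0,0],[0,0,0]],
    [[6,0,0],[0,0,0]],
    [[7,0,0],[0,0,0]],
    [[8,0,0],[0,0,0]],
    [[8,0,0],[0,0,0]]
  ]
}}

```text
t: 17.25
tool_pos: [0.568, -0.0273, 0.2094]
orientation: [1.771, 2.594, 0.001]
force: [1.4, -0.6, 1.4]
opening: 0.0003
gripper_force: 1.0
```

>>> {"method": "apply_moves", "body": {
  "series": [
    [[8,0,0],[0,0,0]],
    [[8,0,0],[0,0,0]],
    [[8,0,0],[0,0,0]],
    [[8,0,0],[0,0,0]],
    [[8,0,0],[0,0,0]],
    [[8,0,0],[0,0,0]],
    [[8,0,0],[0,0,0]],
    [[6,0,0],[0,0,0]],
    [[5,0,0],[0,0,0]],
    [[3,0,0],[0,0,0]],
    [[0,0,0],[0,0,0]]
  ]
}}

```text
t: 18.17
tool_pos: [0.5419, 0.0378, 0.2084]
orientation: [-1.77, -2.594, 0.001]
force: [0.3, 0.8, 0.6]
opening: 0.0005
gripper_force: 0.0
```

```bash
python3 -c "
from h import *
goto(0,-172,22)"
```

```text
t 18.1667 tip st [-1.000e-01 -1.772e+02] z 22.4 F [0.6 0.6 0.6] open 0.0004848270983751764 q [-0.02  0.17  1.83  0.    1.15 -0.4 ]
turn to align [-0.001 -0.001  0.   ] half [ 1.000e-03 -1.000e-03 -3.142e+00]
tool shift mm [5.2 0.1 0.4]
```

>>> {"method": "apply_moves", "body": {
  "series": [
    [[2,0,0],[0,0,0]],
    [[2,0,0],[0,0,0]],
    [[1,0,0],[0,0,0]],
    [[1,0,0],[0,0,0]],
    [[0,0,0],[0,0,0]],
    [[0,0,0],[0,0,0]]
  ]
}}

```text
t: 18.67
tool_pos: [0.5406, 0.041, 0.2085]
orientation: [1.77, 2.592, -0.004]
force: [5.0, -11.7, -4.0]
opening: 0.0001
gripper_force: 6.0
```

>>> {"method": "apply_moves", "body": {
  "series": [
    [[1,0,0],[0,0,0]],
    [[1,0,0],[0,0,0]],
    [[1,0,0],[0,0,0]],
    [[0,0,0],[0,0,0]],
    [[0,0,0],[0,0,0]]
  ]
}}

```text
t: 19.08
tool_pos: [0.5402, 0.0418, 0.2086]
orientation: [1.769, 2.588, -0.007]
force: [8.7, -24.5, -9.9]
opening: 0.0004
gripper_force: 12.6
```

```bash
python3 -c "
from h import *
where()"
```

```text
t 19.0833 tip st [-1.000e-01 -1.744e+02] z 22.6 F [ -0.8 -26.   -9.9] open 0.00040815309444584125 q [-0.01  0.16  1.83 -0.01  1.15 -0.38]
turn to align [ 0.     0.008 -0.002] half [ 0.012 -0.     3.14 ]
```

>>> {"method": "apply_moves", "body": {
  "series": [
    [[-6,0,0],[0,0,0]],
    [[-15,0,0],[0,0,0]],
    [[-20,0,0],[0,0,0]],
    [[-10,0,-25],[0,0,0]],
    [[0,0,-35],[0,0,0]],
    [[0,0,-35],[0,0,0]],
    [[-20,-30,0],[0,0,0]],
    [[-20,-30,0],[0,0,0]],
    [[-20,-30,0],[0,0,0]],
    [[-20,-30,0],[0,0,0]],
    [[0,0,0],[0,0,0]],
    [[0,0,0],[0,0,0]]
  ]
}}

```text
t: 20.08
tool_pos: [0.4742, -0.1215, 0.3037]
orientation: [-1.776, -2.591, -0.0]
force: [0.8, -0.4, 0.1]
opening: 0.0007
gripper_force: 0.0
```

```bash
python3 -c "
from h import *
where()
blobs('top','t4.png');im,W=world('scene');cv2.imwrite('pics/s4.png',im)
im,W=world('top');ss=st(W)
f=(W[...,2]>.03)&(W[...,2]<.056)&(ss[...,1]<-155)&(ss[...,1]>-310)&(abs(ss[...,0])<90)
print('front',f.sum(),np.percentile(ss[f],[1,50,99],axis=0).round(1))
a=cv2.imread('pics/t4.png')[150:290,110:280];b=cv2.imread('pics/s4.png')
cv2.imwrite('pics/c4.png',np.hstack([cv2.resize(a,(400,300)),cv2.resize(b,(400,300))]))"
```

```text
t 20.0833 tip st [-121.1 -300.9] z 117.7 F [ 0.6 -0.7  0.1] open 0.0007212357078445241 q [-0.36 -0.1   1.91  0.    1.33 -0.73]
turn to align [ 0.    -0.    -0.004] half [-1.000e-03 -0.000e+00  3.137e+00]
tray 134 [ -68. -165.] [  68. -154.] [236. 218.] 0.055
front 166 [[ -87.  -165.3]
 [   2.4 -160.2]
 [  88.7 -155.1]]
```

View pics/c4.png

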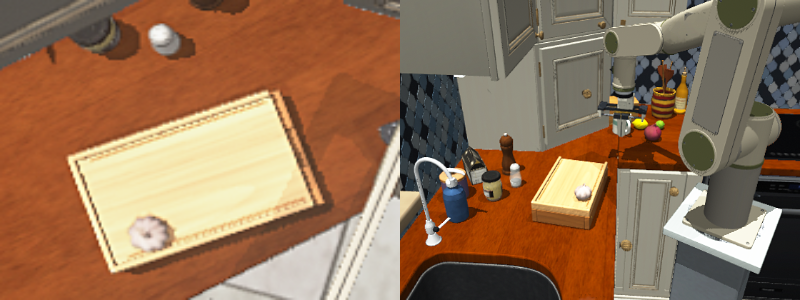

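The pictures show the tray home (front at about −165 mm), the board cleared except for the garlic, and the arm touching nothing.

```bash
python3 -c "
from plant import robot
print(robot.close_job())"
```

```text
the job is handed in; nothing more can be done
None
```

I handed the job in at about 20 s. The tray was drawn to its stop, all four shells were swept into it, and it was pushed home, with the garlic and the loose things in view unmoved; the hand-in gave no verdict.

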